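Blank a photometer: cell changer home, lid shut, zero

ROBOT

A 7-joint arm with a two-finger parallel gripper is mounted at the origin on a cart in front of the work surface, level with it; the furniture and walls round the work are solid. World frame = base frame: x ahead of the robot, y to its left, z up, the work surface at z = 0. Lengths are in m, angles in rad, forces in N, time in s.
With the tool pointing down it reaches from about 0.35 to 0.9 m from the base axis. Payload 19.9 kg.
Tool frame: the origin (TCP) lies on the front face of the gripper's body, between the roots of the fingers; the fingertips stand 97 mm ahead of it and the grasp point (between the pads) lies 78 mm ahead of it; z points along the fingers, y is the line along which they close (so a half turn about z gives the same grasp; the last joint's range is limited). The gripper opens to 94 mm and grips with 3 to 60 N. Pads are 16 mm wide; open, the fingers measure 119 mm over their backs; the gripper's body (75 mm by 177 mm) begins 78 mm behind the grasp point.
Start: joints at [1.24, 0.417, -0.01, 1.614, 0.005, 1.111, -0.053], TCP at [0.178, -0.599, 0.303] pointing down, gripper open.
Joint ranges: [-2.81, 2.81], [-0.39, 2.02], [-1.27, 1.25], [0.06, 2.57], [-1.19, 4.33], [0.19, 2], [-2.82, 2.82]. Speed limits (rad/s): [1.89, 1.89, 2.39, 2.39, 3.01, 3.01, 3.01].

INTERFACE

Orientations are given as a unit quaternion [x, y, z, w].
In Python, from cell import r, vision gives the robot as it stands.
- The arm moves only by the tool step_arm, never from a script. Its argument "rows" is a list of rows, each a list of 7 numbers: the shift along the world's x, y, z in mm, then the turn, a rotation vector about the world's x, y, z in rad, then the finger opening in mm, from 0 to 94. In form: [[dx, dy, dz, ax, ay, az, jaw], ...]. A call has 1 to 5 rows; each row is the pose to reach, as a shift and turn from the pose commanded when the call began; what a row does not reach only later rows make up. A row lasts 1/10 s, in which the tool goes at most 50 mm and 8.59 degrees, less where a joint would pass 70% of its speed; a pose out of reach is approached as far as the arm can. A call with a gripper value outside its range is refused whole. The fingers move at their own pace and stop on an object; "squeeze" is the grip in N (left out, the last holds). Time passes only in rows, so rows that repeat a pose let the fingers close. It gives the time, the measured TCP pose, the force, the opening and the grip force at its end, in the units of the state.
- r.sense(): the state, without advancing time (a new reading comes with each control period).
- vision.capture(name): name is "scene" or "top" or "wrist"; returns a dict with "img" (400x640x3 uint8, blue, green, red), "z_map" (400x640 float32, m along the optical axis (not along the pixel's ray), 0 where there is no reading), "fx", "fy", "cx", "cy" (pixels), "extrinsics" (4x4, takes a point from camera to world coordinates). Camera axes: x right, y up, looking along -z (the intrinsics and any distortion apply to the point x, -y, -z); pixel columns grow to the right and rows downward; lengths in m; the calibration is good to about 2 mm. A picture is of the moment at which its call begins.
- r.close_job(): hands the job in; it is judged then, once.
The state is a dict: "clock": time; "joints": joint angles; "joint_velocities": joint speeds; "effort": joint torques, N m; "eef_pos": TCP position; "tool_rot": TCP orientation; "force": force on the tool from outside, world axes, zero at the start; "ft_torque": the same for the moment, N m; "gripper_width": opening from 0.0 (shut) to 1.0 (fully open); "grasp_force": force on a finger pad.
Only numpy, scipy, OpenCV 4.12 (cv2) and the standard library are available. Lean on these libraries where they do the work, as an engineer would, in place of code of your own. Each camera call takes 0.05 s, during which the arm holds its last target. There are 200 camera calls.

TASK

Get the bench photometer ready to read: with a fingertip push the cell-changer rod at its front all the way in, so that the blank cell stands in the beam, and push the raised sample lid down until it is fully shut, in either order. Only once both are done, press the wide oblong zero key right down and let it spring back up. Only push, gently, without ramming or leaning on the instrument: grip or lift nothing, do not press the small round key, and leave the glassware and tools round about where they are.

Things in the scene. Friction and masses are not known exactly. Their poses are not given: they have to be found in the camera images.
- photometer: white bench photometer, fixed, 190 mm deep (x) x 280 wide (y); casing top 92 mm above the bench. Origin: centre of its underside, on the bench; x points from its front (rod, black dial) to its back, y to its left, z up. Lid on the left half; keys on the right half with a tilted display, up to 128 mm high, from 70 mm behind the keys' middle. The dial (y -90 mm) is fixed, sticks out 15 mm.
- rod (a joint): how far the cell-changer rod is pulled out (m): 0 = fully home against its stop, 0.05 = farthest out. Pushed home towards the photometer's +x; it slides with about 2 N, stays where it is left and ends on a rubber buffer.
- rod_end (a point): centre of the flat front face of the round black knob on the rod: 18 mm diameter, 18 mm long, axis along the photometer's x, 55 mm above the bench. Fully home, this face stands 23 mm in front of the casing (photometer x -118, y +72.5 mm).
- lid (a joint): opening angle of the grey sample lid (rad): 0 = shut, flat on the casing; larger = front edge raised, turning about the rear hinge line along the photometer's y. The hinge is stiff: the lid stays where it is left and takes about 1 to 2 N at its front edge to move; it shuts on a rubber seal.
- lid_hinge (a point): middle of the rear end of the lid's top face (photometer x +50, y +72.5 mm, 106 mm above the bench when shut). The hinge axis runs along the photometer's y at x +50 mm, 94 mm above the bench, i.e. 12 mm beneath this point when shut, and does not move.
- lid_edge (a point): middle of the front edge of the lid's top face, 138 mm from lid_hinge; when shut, 106 mm above the bench at photometer x -88 mm. The lid is 121 mm wide, 10 mm thick; a lip 50 mm wide, 6 mm thick sticks out 8 mm beyond this edge, its top 4 mm lower.
- zero_key (a joint): how far the zero key is pressed, in m: 0 = up, 0.004 = right down. A spring pushes it back: 1 N to start, 5 N right down.
- zero_top (a point): centre of the top of the zero key, the wide oblong one, 40 mm (photometer y) x 20 mm (x), standing 7 mm proud of the casing (99 mm above the bench), at photometer x -50, y -40 mm. It is pressed straight down.
- mode_key (a joint): how far the small round key is pressed, in m: 0 = up. Not to be pressed.
- mode_top (a point): centre of the top of the small round key, 18 mm in diameter, at the same height as the zero key and 70 mm to its right (photometer x -50, y -110 mm). Not to be pressed.
- vial_1: sample vial, 22 mm across, 54 mm tall, standing in front of the photometer's left end; origin at the centre of its underside. Leave it.
- vial_2: second sample vial, 22 mm across, 54 mm tall, standing at the photometer's left side; origin at the centre of its underside. Leave it.
- beaker: plastic beaker, 62 mm across, 70 mm tall, standing left of the photometer; origin at the centre of its underside. Leave it.
- reagent_bottle: amber bottle with screw cap, 49 mm across, 111 mm tall, standing right of the photometer; origin at the centre of its underside. Leave it.
- marker: marker pen, 128 mm long (its y) and 11 mm thick, lying near the front edge of the bench; origin at its middle, on the bench. Leave it.
- tweezers: steel tweezers, 115 mm long (their y) and 9 mm high, lying left of the photometer; origin at their middle, on the bench. Leave them.
There are look-alikes about, which are no part of the job. Leave any pink look-alike of the reagent_bottle alone.

How it is judged:
By the outcome, as a careful person would: the job done as asked, in the order asked, and still so for the second after the job is handed in, with the robot touching nothing.
It also fails if it takes over 38 s, if anything falls off the work surface, if the arm or the gripper's body presses on something with over 40 N, if the wrist force passes 120 N, or if a joint passes its speed limit or range.

## Working session

There is one attempt and no reset: what is moved stays moved. The work goes in short steps, Python scripts to look and compute and a tool call to move; the robot and the scene stay as the last step left them, time stands still between calls to the robot, and variables do not carry over. Pictures are saved under pics/ and viewed, at most 10 in all, crops included, and the job is handed in when it is done.

Besides the shell and the picture viewer there is one more tool, called after ">>>" as name(argument=value, ...), one argument or row to a line, values as JSON. step_arm: Moves the arm, as the interface text tells. Its arguments: {"type":"object","properties":{"rows":{"type":"array","items":{"type":"array","items":{"type":"number"}}},"squeeze":{"type":"number"}},"required":["rows"]}

```bash
mkdir -p pics; cat > h.py <<'E'
import numpy as np, cv2
from cell import r, vision
def pts(c):
    z=c["z_map"]; v,u=np.mgrid[0:400,0:640]
    P=np.stack([(u-c["cx"])/c["fx"]*z,-(v-c["cy"])/c["fy"]*z,-z],-1)
    E=np.array(c["extrinsics"]); return P@E[:3,:3].T+E[:3,3]
E
python3 - <<'E'
from h import *
for n in("scene","top"):
    c=vision.capture(n); cv2.imwrite(f"pics/{n}.png",c["img"]); np.savez(f"{n}.npz",**c)
    print(n,c["fx"],c["cx"],c["cy"],np.round(c["extrinsics"],3).tolist(),[k for k in c])
s=r.sense();print(s["clock"],s["eef_pos"],s["tool_rot"],s["force"],s["gripper_width"])
E
```

```text
scene 393.36364041719196 322.3815541079667 200.61503903868189 [[0.579, 0.392, -0.715, -0.117], [-0.815, 0.258, -0.519, -0.655], [-0.019, 0.883, 0.469, 0.523], [0.0, 0.0, 0.0, 1.0]] ['img', 'z_map', 'fx', 'fy', 'cx', 'cy', 'extrinsics']
top 463.2922300492387 318.69606425527354 196.60808523035192 [[-0.015, 0.991, -0.133, 0.353], [-1.0, -0.014, 0.002, -0.203], [0.0, 0.133, 0.991, 1.251], [0.0, 0.0, 0.0, 1.0]] ['img', 'z_map', 'fx', 'fy', 'cx', 'cy', 'extrinsics']
0.1 [ 0.17791828 -0.59889889  0.30209222] [ 9.89593163e-01  1.43892570e-01 -1.15442013e-04 -5.35615232e-04] [-1.2817836   0.46386919 -0.57563585] 0.9988926756063448
```

View pics/scene.png

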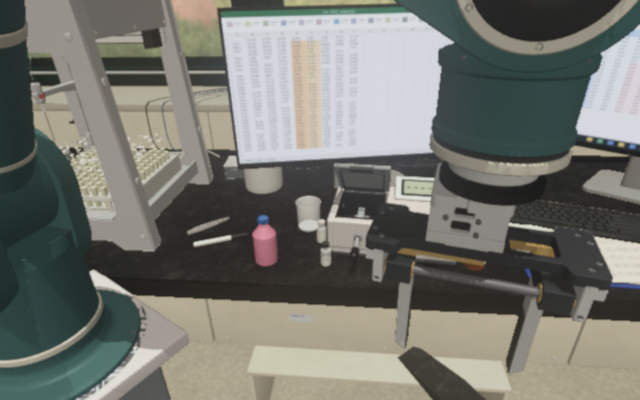

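View pics/top.png

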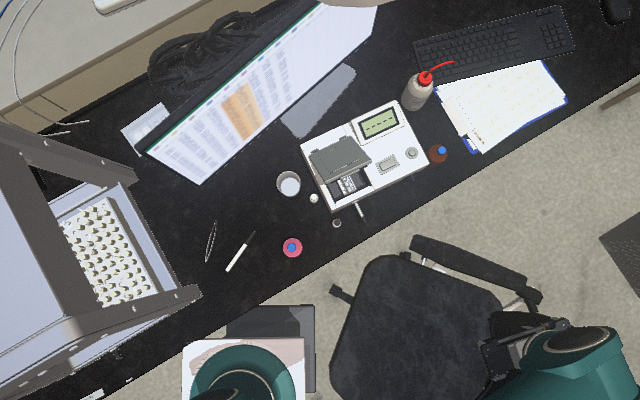

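The top view shows the photometer around px (365,155), turned about 30°. Its lid is raised at (340,160), the rod knob is near (362,212), the oblong zero key near (388,163) and the round mode key near (412,153). The amber bottle at (437,153) has a blue cap. The pink look-alike at (292,248) must be left alone. Next I'll measure these points and take a crop.

```bash
python3 - <<'E'
from h import *
c=dict(np.load("top.npz")); P=pts(c); img=c["img"]
roi=np.zeros((400,640),bool); roi[85:230,290:455]=1
m=roi&(abs(P[...,2]-.092)<.006)&(img.min(-1)>150)
Q=P[m][:,:2]; rect=cv2.minAreaRect((Q*1000).astype(np.float32)); print(m.sum(),rect,np.median(P[m][:,2]))
print(np.round(cv2.boxPoints(rect)))
for u,v in[(388,163),(412,153),(362,212),(358,205),(364,217),(340,150),(322,155),(345,180),(437,153),(336,223),(313,198)]: print(u,v,np.round(P[v,u],3),img[v,u])
cr=cv2.resize(img[85:235,280:460],None,fx=4.4,fy=4,interpolation=cv2.INTER_CUBIC); cr=cv2.resize(img[90:235,285:455],None,fx=4,fy=4,interpolation=cv2.INTER_CUBIC)
cv2.imwrite("pics/crop.png",cr)
E
```

```text
3688 ((617.826904296875, -323.833251953125), (188.9639434814453, 279.5889587402344), 24.800020217895508) 0.09215528471127299
[[ 473. -237.]
 [ 591. -490.]
 [ 762. -411.]
 [ 645. -157.]]
388 163 [ 0.591 -0.382  0.098] [183 189 184]
412 153 [ 0.615 -0.443  0.104] [190 194 192]
362 212 [ 0.477 -0.323 -0.002] [92 95 96]
358 205 [ 0.496 -0.312  0.001] [109 111 112]
364 217 [ 0.458 -0.321  0.064] [61 60 60]
340 150 [ 0.617 -0.259  0.14 ] [124 125 119]
322 155 [ 0.609 -0.215  0.123] [124 127 120]
345 180 [ 0.554 -0.274  0.069] [148 146 144]
437 153 [ 0.616 -0.509  0.096] [66 62 69]
336 223 [ 0.445 -0.25   0.049] [64 66 72]
313 198 [ 0.51  -0.191  0.055] [250 242 237]
```

View pics/crop.png

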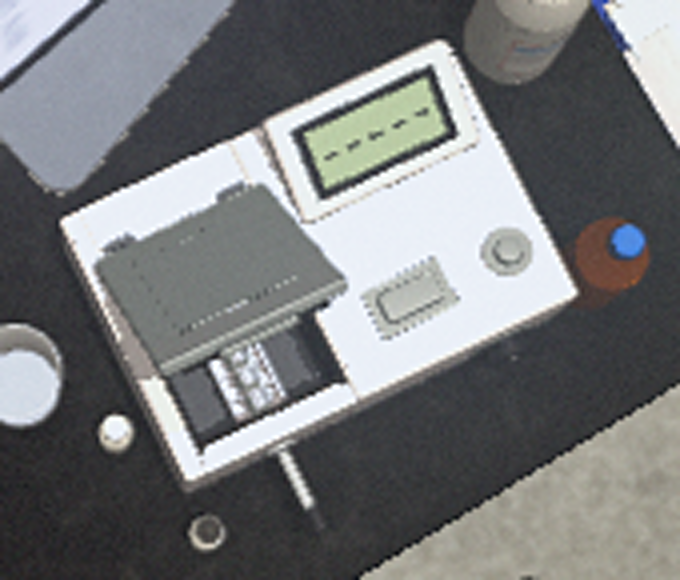

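The casing fits well: centre (618,-324) mm, 189×280 mm, yaw 24.8°, top at 92 mm. Only one oblong key is on it, at crop (412,300), and it's the zero key; the small round one at (508,252) is the mode key and stays untouched. The crop also shows the lid raised and the rod out. Next are the lid angle and rod extension in the photometer frame.

```bash
python3 - <<'E'
from h import *
c=dict(np.load("top.npz")); P=pts(c); img=c["img"]
a=np.radians(24.8); R=np.array([[np.cos(a),-np.sin(a)],[np.sin(a),np.cos(a)]])
L=P.copy()*1000; L[...,:2]=(P[...,:2]*1000-[617.8,-323.8])@R
roi=np.zeros((400,640),bool); roi[85:235,285:455]=1
m=roi&(L[...,2]>105)&(L[...,1]>10)&(L[...,1]<135)&(L[...,0]<60)&(L[...,0]>-110)
Q=L[m]; 
print(len(Q),Q.min(0),Q.max(0))
for lo in range(-100,60,10):
    s=Q[(Q[:,0]>=lo)&(Q[:,0]<lo+10)]
    if len(s): print(lo,len(s),np.round(np.median(s[:,2])),np.round(s[:,2].max()),np.round(s[:,1].min()),np.round(s[:,1].max()))
g=roi&(abs(L[...,1]-72)<25)&(L[...,0]<-97)&(L[...,0]>-190)&(L[...,2]>25)
for v,u in zip(*np.where(g)): print(u,v,np.round(L[v,u]),img[v,u])
k=roi&(L[...,2]>95)&(L[...,2]<112)&(L[...,1]<-15)&(L[...,1]>-65)&(L[...,0]<-30)&(L[...,0]>-70)
print("key",k.sum(),L[k].mean(0),L[k].min(0),L[k].max(0))
E
```

```text
1744 [-48.76669103  12.44905509 105.47495486] [ 56.83877826 133.53624729 207.78492748]
-50 140 200.0 208.0 14.0 133.0
-40 210 199.0 206.0 12.0 133.0
-30 183 190.0 198.0 13.0 134.0
-20 176 181.0 189.0 14.0 133.0
-10 173 170.0 177.0 15.0 133.0
0 165 159.0 169.0 13.0 133.0
10 160 149.0 158.0 14.0 133.0
20 157 139.0 146.0 13.0 133.0
30 153 128.0 135.0 14.0 133.0
40 141 117.0 126.0 14.0 133.0
50 86 109.0 113.0 15.0 131.0
358 200 [-97.  63.  58.] [145 146 145]
356 201 [-98.  70.  68.] [160 161 161]
357 201 [-99.  66.  57.] [88 86 84]
354 202 [-98.  75.  63.] [165 166 165]
355 202 [-99.  73.  64.] [122 122 120]
356 202 [-100.   71.   63.] [126 123 123]
352 203 [-98.  81.  61.] [126 128 128]
353 203 [-99.  78.  59.] [98 94 95]
354 203 [-100.   76.   61.] [120 118 117]
355 203 [-101.   73.   57.] [205 207 206]
356 203 [-102.   71.   60.] [200 208 204]
354 204 [-102.   77.   56.] [71 71 70]
355 204 [-103.   74.   57.] [172 176 176]
356 204 [-105.   73.   67.] [240 240 236]
357 204 [-106.   70.   55.] [209 208 208]
355 205 [-106.   76.   57.] [158 161 162]
356 205 [-107.   74.   59.] [215 220 2
[... 2884 characters left out ...]
  79.   64.] [50 46 46]
363 221 [-152.   76.   66.] [57 55 54]
364 221 [-153.   74.   62.] [71 67 67]
365 221 [-154.   71.   61.] [85 82 85]
366 221 [-156.   69.   64.] [62 60 58]
367 221 [-157.   67.   65.] [48 45 45]
361 222 [-152.   81.   58.] [45 45 47]
362 222 [-153.   80.   63.] [50 50 49]
363 222 [-154.   77.   62.] [52 51 51]
364 222 [-156.   75.   63.] [67 64 67]
365 222 [-157.   72.   60.] [62 60 61]
366 222 [-158.   70.   60.] [57 57 53]
362 223 [-155.   80.   56.] [52 47 45]
363 223 [-157.   78.   60.] [50 44 47]
364 223 [-158.   75.   58.] [56 48 47]
key 146 [-50.47378883 -39.95458002  98.29569117] [-68.9460927  -64.77136534  95.00579619] [-33.44259977 -17.45566666 102.87629315]
```

Rod face is at local x ≈ -158, so it is about 40 mm out. The lid is open about 46°, with its front edge at local (-37, 202), which agrees with the geometry given. The key is at (-50,-40), as described. I'll close the fingers and move to above the lid.

>>> step_arm(
  rows=[
    [38,32,10,0,0,0.05,0],
    [76,64,20,0,0,0.1,0],
    [114,96,28,0,0,0.146,0],
    [152,128,28,0,0,0.146,0],
    [190,160,28,0,0,0.146,0],
  ],
  squeeze=5,
)

```text
clock: 0.6
eef_pos: [0.3684, -0.4382, 0.3308]
tool_rot: [0.976, 0.216, 0.0, 0.0]
force: [0.6, -0.4, -0.6]
gripper_width: 0.612
grasp_force: 0.0
```

>>> step_arm(
  rows=[
    [38,32,0,0,0,0,0],
    [76,64,0,0,0,0,0],
    [114,96,0,0,0,0,0],
    [152,128,0,0,0,0,0],
    [190,160,0,0,0,0,0],
  ],
)

```text
clock: 1.1
eef_pos: [0.5584, -0.2782, 0.3305]
tool_rot: [0.976, 0.216, -0.0, -0.0]
force: [-0.8, -1.8, 0.6]
gripper_width: 0.184
grasp_force: 0.0
```

>>> step_arm(
  rows=[
    [14,14,0,0,0,0,0],
    [14,14,0,0,0,0,0],
    [14,14,0,0,0,0,0],
  ],
)

```text
clock: 1.4
eef_pos: [0.5709, -0.266, 0.3302]
tool_rot: [0.976, 0.216, -0.0, -0.0]
force: [-0.4, -0.4, -0.5]
gripper_width: 0.004
grasp_force: 0.0
```

```bash
cat >> h.py <<'E'
from scipy.spatial.transform import Rotation as Ro
a=np.radians(24.8); R2=np.array([[np.cos(a),-np.sin(a)],[np.sin(a),np.cos(a)]]); O=np.array([617.8,-323.8])
def local(P):
    L=P*1000; L[...,:2]=(P[...,:2]*1000-O)@R2 if 0 else (L[...,:2]-O)@R2; return L
def tip():
    s=r.sense(); M=Ro.from_quat(s["tool_rot"]).as_matrix(); t=np.array(s["eef_pos"])+.097*M[:,2]
    print("t",s["clock"],"tip local",np.round(local(t.copy()),1),"yaw",np.degrees(np.arctan2(M[1,0],M[0,0])),"zdir",np.round(M[:,2],3),"F",np.round(s["force"],1),"w",s["gripper_width"])
E
python3 - <<'E'
from h import *
tip()
c=vision.capture("wrist"); cv2.imwrite("pics/w1.png",c["img"])
E
```

```text
t 1.4 tip local [-18.4  72.2 233.2] yaw 24.925371010158518 zdir [-0.001  0.    -1.   ] F [-0.4 -0.4 -0.5] w 0.0038868867152070615
```

View pics/w1.png

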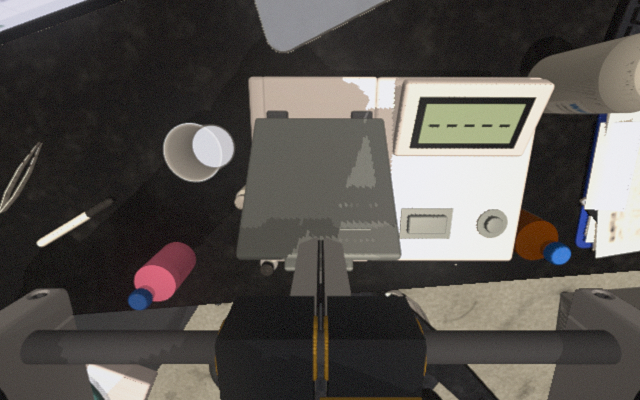

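The wrist view shows the closed fingertip at px (320,240), over the front of the lid and centred on it, with yaw aligned. I'll lower it and follow the lid's arc down.

>>> step_arm(
  rows=[
    [0,0,-20,0,0,0,0],
    [0,0,-34,0,0,0,0],
    [0,0,-39,0,0,0,0],
    [0,0,-43,0,0,0,0],
    [0,0,-46,0,0,0,0],
  ],
)

```text
clock: 1.95
eef_pos: [0.5712, -0.2661, 0.2849]
tool_rot: [0.977, 0.215, 0.0, 0.0]
force: [-0.3, -0.7, 1.5]
gripper_width: 0.006
grasp_force: 0.6
```

>>> step_arm(
  rows=[
    [-4,-2,-4,0,0,0,0],
    [-8,-4,-7,0,0,0,0],
    [-11,-5,-11,0,0,0,0],
    [-14,-6,-15,0,0,0,0],
    [-17,-8,-19,0,0,0,0],
  ],
)

```text
clock: 2.45
eef_pos: [0.5539, -0.2738, 0.2654]
tool_rot: [0.976, 0.216, -0.0, -0.0]
force: [0.6, 0.4, 0.8]
gripper_width: 0.004
grasp_force: 0.5
```

```bash
python3 -c "
from h import *
tip()"
```

```text
t 2.45 tip local [-37.1  72.2 168.4] yaw 24.913542998224624 zdir [-0.  0. -1.] F [0.6 0.4 0.8] w 0.0037344038446682046
```

>>> step_arm(
  rows=[
    [-4,-2,-5,0,0,0,0],
    [-6,-3,-10,0,0,0,0],
    [-9,-4,-15,0,0,0,0],
    [-11,-5,-20,0,0,0,0],
    [-13,-6,-25,0,0,0,0],
  ],
)

```text
clock: 2.95
eef_pos: [0.541, -0.2799, 0.2402]
tool_rot: [0.976, 0.216, -0.0, -0.0]
force: [0.2, -0.5, 3.0]
gripper_width: 0.008
grasp_force: 0.5
```

>>> step_arm(
  rows=[
    [-2,-1,-5,0,0,0,0],
    [-4,-2,-10,0,0,0,0],
    [-6,-3,-15,0,0,0,0],
    [-7,-3,-20,0,0,0,0],
    [-8,-4,-25,0,0,0,0],
  ],
)

```text
clock: 3.45
eef_pos: [0.5331, -0.2837, 0.2152]
tool_rot: [0.976, 0.216, -0.0, -0.0]
force: [0.1, 0.0, 0.6]
gripper_width: 0.004
grasp_force: 0.4
```

>>> step_arm(
  rows=[
    [-1,0,-3,0,0,0,0],
    [-1,0,-6,0,0,0,0],
    [-1,0,-9,0,0,0,0],
    [-1,0,-11,0,0,0,0],
    [-1,0,-12,0,0,0,0],
  ],
)

```text
clock: 3.95
eef_pos: [0.5322, -0.2837, 0.2035]
tool_rot: [0.976, 0.216, -0.0, -0.0]
force: [-2.3, 0.0, 7.5]
gripper_width: 0.001
grasp_force: 3.5
```

```bash
python3 -c "
from h import *
tip()"
```

```text
t 3.95 tip local [-60.9  72.3 106.5] yaw 24.912214974363707 zdir [-0.  0. -1.] F [-2.3  0.   7.5] w 0.000866678679609326
```

>>> step_arm(
  rows=[
    [0,0,-0.5,0,0,0,0],
    [0,0,-1,0,0,0,0],
  ],
)

```text
clock: 4.15
eef_pos: [0.5323, -0.2838, 0.2033]
tool_rot: [0.976, 0.216, -0.0, 0.0]
force: [-6.3, 1.8, 16.2]
gripper_width: 0.003
grasp_force: 8.1
```

```bash
python3 -c "
from h import *
tip()"
```

```text
t 4.15 tip local [-60.9  72.2 106.3] yaw 24.911684595431236 zdir [ 0. -0. -1.] F [-6.3  1.8 16.2] w 0.00265447519115513
```

Contact is firm at 106.3 mm with 16 N, so the lid is shut. I'll back off and move to in front of the rod.

>>> step_arm(
  rows=[
    [0,0,6,0,0,0,0],
    [0,0,20,0,0,0,0],
    [-38,-18,25,0,0,0,0],
    [-76,-35,25,0,0,0,0],
    [-113,-52,25,0,0,0,0],
  ],
)

```text
clock: 4.65
eef_pos: [0.4181, -0.3362, 0.2287]
tool_rot: [0.976, 0.216, 0.0, 0.0]
force: [0.3, -0.9, -0.3]
gripper_width: 0.002
grasp_force: 0.0
```

>>> step_arm(
  rows=[
    [0,0,-30,0,0,0,0],
    [0,0,-60,0,0,0,0],
    [0,0,-78,0,0,0,0],
    [0,0,-85,0,0,0,0],
    [0,0,-85,0,0,0,0],
  ],
)

```text
clock: 5.15
eef_pos: [0.4194, -0.3357, 0.1427]
tool_rot: [0.976, 0.216, -0.0, -0.0]
force: [1.0, 0.4, -0.1]
gripper_width: 0.004
grasp_force: 0.0
```

```bash
python3 - <<'E'
from h import *
tip()
c=vision.capture("top"); L=local(pts(c)); roi=np.zeros((400,640),bool); roi[85:235,285:455]=1
for lo in range(-90,50,20):
    m=roi&(abs(L[...,1]-72)<45)&(L[...,0]>=lo)&(L[...,0]<lo+20); print(lo,np.round(np.median(L[m][:,2]),1),m.sum())
cv2.imwrite("pics/t2.png",cv2.resize(c["img"][90:240,285:455],None,fx=4,fy=4))
E
```

```text
t 5.15 tip local [-185.2   72.5   45.7] yaw 24.920453792481645 zdir [-0.  0. -1.] F [ 1.   0.4 -0.1] w 0.0038453279012543385
-90 105.5 298
-70 106.5 284
-50 106.8 281
-30 106.9 284
-10 106.9 273
10 106.6 277
30 105.9 270
```

View pics/t2.png

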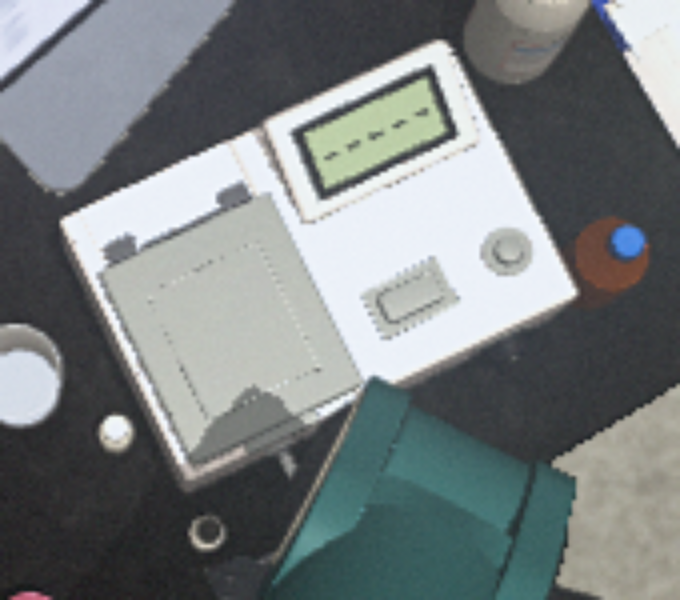

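The top view shows the lid lying flat at 106 mm, crop (230,330). The tool is in front of the rod. Now I'll push the rod in.

>>> step_arm(
  rows=[
    [7,3,0,0,0,0,0],
    [13,6,0,0,0,0,0],
    [16,7.5,0,0,0,0,0],
    [20,9,0,0,0,0,0],
    [24,11,0,0,0,0,0],
  ],
)

```text
clock: 5.7
eef_pos: [0.4434, -0.3248, 0.1428]
tool_rot: [0.976, 0.216, -0.0, 0.0]
force: [-1.8, -2.3, 1.7]
gripper_width: 0.002
grasp_force: 1.1
```

>>> step_arm(
  rows=[
    [4.5,2.1,0,0,0,0,0],
    [9,4.2,0,0,0,0,0],
    [13.5,6.2,0,0,0,0,0],
    [18,8.3,0,0,0,0,0],
    [22,10.2,0,0,0,0,0],
  ],
)

```text
clock: 6.2
eef_pos: [0.4657, -0.3144, 0.1426]
tool_rot: [0.976, 0.216, 0.0, 0.0]
force: [-0.8, -2.3, 1.0]
gripper_width: 0.005
grasp_force: 1.1
```

```bash
python3 -c "
from h import *
tip()"
```

```text
t 6.2 tip local [-134.2   72.3   45.6] yaw 24.919187794679438 zdir [ 0. -0. -1.] F [-0.8 -2.3  1. ] w 0.004841868979096728
```

>>> step_arm(
  rows=[
    [2,0.9,0,0,0,0,0],
    [4,1.9,0,0,0,0,0],
    [5.5,2.6,0,0,0,0,0],
    [6.5,3,0,0,0,0,0],
  ],
)

```text
clock: 6.6
eef_pos: [0.4718, -0.3115, 0.1426]
tool_rot: [0.976, 0.216, -0.0, -0.0]
force: [-1.7, -1.9, 1.6]
gripper_width: 0.005
grasp_force: 1.0
```

```bash
python3 -c "
from h import *
tip()"
```

```text
t 6.6 tip local [-127.4   72.4   45.6] yaw 24.910054048000426 zdir [-0.  0. -1.] F [-1.7 -1.9  1.6] w 0.005059831956199169
```

Still at the sliding force of about 2 N, so it isn't home yet. I'll go on in small steps.

>>> step_arm(
  rows=[
    [0.9,0.4,0,0,0,0,0],
    [1.4,0.6,0,0,0,0,0],
    [1.8,0.8,0,0,0,0,0],
  ],
)

```text
clock: 6.9
eef_pos: [0.473, -0.311, 0.1425]
tool_rot: [0.977, 0.215, -0.001, -0.0]
force: [-5.9, -2.8, 3.3]
gripper_width: 0.006
grasp_force: 3.5
```

>>> step_arm(
  rows=[
    [0.5,0.2,0,0,0,0,0],
    [0.9,0.4,0,0,0,0,0],
  ],
)

```text
clock: 7.1
eef_pos: [0.4732, -0.3109, 0.1424]
tool_rot: [0.977, 0.215, -0.001, -0.0]
force: [-10.0, -5.9, 5.5]
gripper_width: 0.003
grasp_force: 5.9
```

```bash
python3 -c "
from h import *
tip()"
```

```text
t 7.1 tip local [-126.    72.4   45.4] yaw 24.85929865096802 zdir [-0.002 -0.    -1.   ] F [-10.   -5.9   5.5] w 0.002882615664556182
```

>>> step_arm(
  rows=[
    [0.5,0.2,0,0,0,0,0],
    [0.8,0.4,0,0,0,0,0],
    [0.8,0.4,0,0,0,0,0],
  ],
)

```text
clock: 7.4
eef_pos: [0.4734, -0.3109, 0.1424]
tool_rot: [0.977, 0.215, -0.002, -0.0]
force: [-14.2, -5.0, 8.6]
gripper_width: 0.006
grasp_force: 7.3
```

>>> step_arm(
  rows=[
    [-3,-1.4,0,0,0,0,0],
    [-18,-8,0,0,0,0,0],
    [-27,-13,20,0,0,0,0],
    [-27,-13,60,0,0,0,0],
    [-27,-13,85,0,0,0,0],
  ],
)

```text
clock: 7.9
eef_pos: [0.4475, -0.3235, 0.2297]
tool_rot: [0.977, 0.215, 0.0, 0.0]
force: [0.2, 0.4, 0.0]
gripper_width: 0.004
grasp_force: 0.0
```

```bash
python3 - <<'E'
from h import *
tip()
c=vision.capture("wrist"); cv2.imwrite("pics/w2.png",c["img"]); L=local(pts(c))
g=(abs(L[...,1]-72.5)<7)&(L[...,0]<-97)&(L[...,0]>-145)&(L[...,2]>45)&(L[...,2]<75)
print("scene rod min x",g.sum(),np.percentile(L[g][:,0],[0,2,5,20,50]) if g.any() else 0)
E
```

```text
t 7.9 tip local [-154.4   71.6  132.7] yaw 24.873828035937112 zdir [ 0.001 -0.001 -1.   ] F [0.2 0.4 0. ] w 0.004231743911346756
scene rod min x 402 [-116.47240211 -115.85551751 -115.27824987 -112.40136687 -107.34779062]
```

View pics/w2.png

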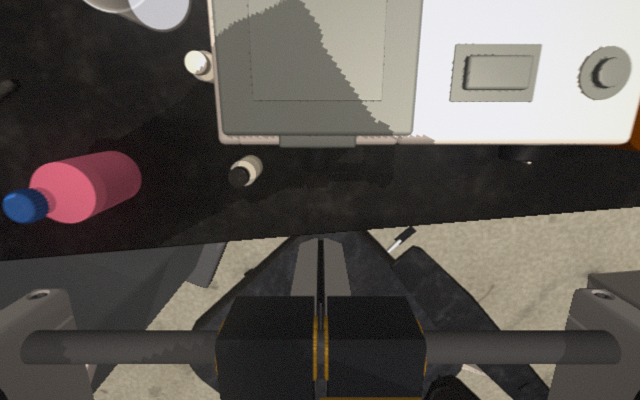

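The knob face is at local x ≈ -117, so the rod is home, and the lid is shut at px (318,70). The zero key is at px (500,72). I'll move over it.

>>> step_arm(
  rows=[
    [45,-18,3,0,0,0,0],
    [90,-36,3,0,0,0,0],
    [130,-53,0,0,0,0,0],
    [142,-57.5,-8,0,0,0,0],
    [142,-57.5,-20,0,0,0,0],
  ],
)

```text
clock: 8.45
eef_pos: [0.591, -0.3808, 0.2066]
tool_rot: [0.976, 0.216, 0.0, -0.0]
force: [1.0, 0.4, 0.2]
gripper_width: 0.007
grasp_force: 0.0
```

>>> step_arm(
  rows=[
    [0,0,-4,0,0,0,0],
    [0,0,-6,0,0,0,0],
    [0,0,-6,0,0,0,0],
  ],
)

```text
clock: 8.75
eef_pos: [0.5894, -0.3805, 0.2019]
tool_rot: [0.977, 0.215, -0.0, -0.0]
force: [-0.1, 0.1, -0.3]
gripper_width: 0.008
grasp_force: 0.0
```

```bash
python3 - <<'E'
from h import *
tip()
c=vision.capture("wrist"); cv2.imwrite("pics/w3.png",c["img"])
E
```

```text
t 8.75 tip local [-49.6 -39.6 104.9] yaw 24.88935412077339 zdir [-0. -0. -1.] F [-0.1  0.1 -0.3] w 0.007726988848516348
```

View pics/w3.png

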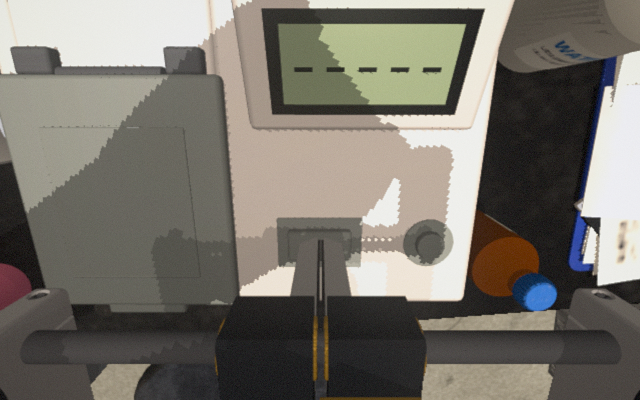

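The fingertip sits centred on the oblong key at px (320,240), and the mode key at (430,240) is clear. Press.

>>> step_arm(
  rows=[
    [0,0,-3,0,0,0,0],
    [0,0,-5.5,0,0,0,0],
    [0,0,-7.5,0,0,0,0],
    [0,0,-9,0,0,0,0],
    [0,0,-9.7,0,0,0,0],
  ],
)

```text
clock: 9.3
eef_pos: [0.5903, -0.3806, 0.1923]
tool_rot: [0.976, 0.216, 0.0, 0.0]
force: [-4.5, 1.8, 13.2]
gripper_width: 0.001
grasp_force: 6.5
```

>>> step_arm(
  rows=[
    [0,0,-0.4,0,0,0,0],
    [0,0,-0.8,0,0,0,0],
  ],
)

```text
clock: 9.5
eef_pos: [0.5903, -0.3805, 0.1922]
tool_rot: [0.976, 0.216, 0.0, 0.0]
force: [-6.3, 3.0, 17.8]
gripper_width: 0.005
grasp_force: 9.1
```

```bash
python3 -c "
from h import *
tip()"
```

```text
t 9.5 tip local [-48.8 -40.   95.2] yaw 24.908922835004386 zdir [ 0. -0. -1.] F [-6.3  3.  17.8] w 0.005057303216053594
```

The key is bottomed at 95.2 mm with 18 N, well above the 5 N spring force. I'll lift straight up.

>>> step_arm(
  rows=[
    [0,0,3,0,0,0,0],
    [0,0,10,0,0,0,0],
    [0,0,40,0,0,0,0],
    [0,0,80,0,0,0,0],
    [0,0,110,0,0,0,0],
  ],
)

```text
clock: 10.0
eef_pos: [0.5904, -0.3804, 0.3035]
tool_rot: [0.976, 0.216, 0.0, 0.0]
force: [-0.5, -0.4, 0.1]
gripper_width: 0.005
grasp_force: 0.0
```

>>> step_arm(
  rows=[
    [0,0,20,0,0,0,0],
    [0,0,20,0,0,0,0],
    [0,0,20,0,0,0,0],
  ],
)

```text
clock: 10.3
eef_pos: [0.5902, -0.3803, 0.3209]
tool_rot: [0.976, 0.216, -0.0, -0.0]
force: [0.1, -0.5, -0.6]
gripper_width: 0.007
grasp_force: 0.0
```

```bash
python3 - <<'E'
from h import *
tip()
c=vision.capture("wrist"); L=local(pts(c))
def q(n,x0,x1,y0,y1):
    m=(L[...,0]>x0)&(L[...,0]<x1)&(L[...,1]>y0)&(L[...,1]<y1)&(L[...,2]<115); print(n,m.sum(),np.median(L[m][:,2]) if m.any() else 0)
q("key",-55,-45,-52,-28); q("lid front",-85,-70,30,115); q("lid rear",10,40,30,115); q("mode",-53,-47,-113,-107)
g=(abs(L[...,1]-72.5)<7)&(L[...,0]<-97)&(L[...,0]>-145)&(L[...,2]>45)&(L[...,2]<75)
print("rod",g.sum(),L[g][:,0].min() if g.any() else 0)
E
```

```text
t 10.3 tip local [-48.8 -39.7 223.9] yaw 24.916616878672254 zdir [-0.  0. -1.] F [ 0.1 -0.5 -0.6] w 0.0070872224866436635
key 233 98.2796758426882
lid front 1199 105.4002268282031
lid rear 3301 105.8431539217502
mode 37 98.25002462180693
rod 49 -115.81412226590427
```

The key has sprung back up, the lid is shut and the rod is home. I'll hand it in.

```bash
python3 -c "
from cell import r
print(r.close_job())"
```

```text
the job is handed in; nothing more can be done
None
```

The lid is shut and the rod is fully home; only then was the zero key pressed right down, and it sprang back up. The job was handed in at about 10 s with the arm touching nothing; no verdict was returned.

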